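# Balance the bar of laundry soap

## Robot

A 6-joint arm with a two-finger parallel gripper is mounted at the origin on the work surface. World frame = base frame: x ahead of the robot, y to its left, z up, the work surface at z = 0. Lengths are in mm, angles in degrees, forces in N, time in s.
With the tool pointing down it reaches from about 300 to 850 mm from the base axis. Payload 4.2 kg.
Tool frame: the origin (TCP) lies at the very end of the fingers, on their centre line; the grasp point (between the pads) lies 19 mm behind it (env.tcp_to_grasp is the distance from the TCP to the grasp point, in mm); z points along the fingers, y is the line along which they close (so a half turn about z gives the same grasp; the last joint's range is limited). The gripper opens to 91 mm and grips with 3 to 60 N. Pads are 32 mm wide; open, the fingers measure 118 mm over their backs; the gripper's body (76 mm by 178 mm) begins 60 mm behind the grasp point.
Start: joints at [-73.682, 18.312, 89.639, -0, 72.044, -1.146], TCP at [172.562, -548.512, 213.976] pointing down, gripper open.
Joint ranges: [-177.97, 177.97], [-48.28, 115.42], [12.27, 149.76], [-77.06, 257.06], [2.81, 150.46], [-146.56, 146.56]. Speed limits (degrees/s): [147.25, 147.25, 180, 180, 180, 180].

## Interface

Orientations are given as [roll, pitch, yaw] about the fixed x, y, z axes, in that order (R = Rz(yaw) Ry(pitch) Rx(roll)).
In Python, from workcell import env gives the robot as it stands.
- The arm moves only by the tool move_arm, never from a script. Its argument "plan" is a list of rows, each a list of 3 entries, a list of its own where there are three numbers: the shift along the world's x, y, z in cm, then the turn about the world's z in degrees, then the closure, from 0 (fully open) to 1 (shut). In form: [[[x, y, z], turn, claw], ...]. A call has 1 to 5 rows; each row shifts and turns the commanded pose from where the row before left it; what a row does not reach is not made up. A row lasts 1/10 s, in which the tool goes at most 50 mm and 8.59 degrees, less where a joint would pass 70% of its speed; a pose out of reach is approached as far as the arm can. A call is refused whole if a number of a shift passes 5 or a number of a turn 8.59, either way. A call with a gripper value outside its range is refused whole. The fingers move at their own pace and stop on an object; "squeeze" is the grip in N (left out, the last holds). Time passes only in rows, so rows that do not move let the fingers close. It gives the time, the measured TCP pose, the force, the opening and the grip force at its end, in the units of the state.
- env.state(): the state, without advancing time (a new reading comes with each control period).
- env.grab_frame(name): name is "side" or "top"; returns a dict with "frame" (420x560x3 uint8, red, green, blue), "z_map" (420x560 float32, mm along the optical axis (not along the pixel's ray), 0 where there is no reading), "fovy" (degrees; the focal length in pixels is half the picture's height over the tangent of half this angle, whatever the lens; pixels are square), "cx", "cy" (the principal point, pixels), "position" and "orientation" of the camera in the world. Camera axes: x right, y down, z forward; pixel columns grow to the right and rows downward; lengths in mm; the calibration is good to about 2 mm. A picture is of the moment at which its call begins.
- env.job_done(): hands the job in; it is judged then, once.
Trained networks look in a picture, given as the dict that the camera call returned (one of the last four; its "shot" number tells which), for a name from the list of things; names that differ only in an ending like _2 or _b are one class to them, and where a whole thing is asked for, a point or a joint stands for the part that bears it (a point fixed in the world has none). Each returns a list of dicts, best first, with "score" (0 to 1); they miss things now and then, are a little off and sometimes report something else, mostly with a low value. They report only what shows in the picture. A call takes as long as a camera call. They do not tell look-alikes from the thing itself.
- env.search_frame(picture, label): "point" ([column, row] in pixels, amid what is visible of it).
- env.landmark_of(picture, label): "point" ([column, row] in pixels: a listed point, or the origin of a listed thing).
The state is a dict: "time_s": time; "qpos": joint angles; "qvel": joint speeds; "effort": joint torques, N m; "ee_pos": TCP position; "ee_rot": TCP orientation; "force": force on the tool from outside, world axes, zero at the start; "torque": the same for the moment, N m; "gripper_width": finger opening in mm; "gripper_force": force on a finger pad.
Only numpy, scipy, OpenCV 4.12 (cv2) and the standard library are available. Lean on these libraries where they do the work, as an engineer would, in place of code of your own. Each camera call takes 0.05 s, during which the arm holds its last target. There are 200 camera calls.

## Task

A green 300 g bar of laundry soap sits in one pan of the two-pan balance. Stand the coloured weights that together make 300 g upright in the empty pan, so that the beam floats level, and let go.

Things in the scene. Friction and masses are not known exactly. Their poses are not given: they have to be found in the camera images.
- weight_blue: The 200 g weight: blue, 44 mm across, 32 mm tall without the knob, 46 mm with it. A plastic-coated metal cylinder standing upright, with a steel knob (14 mm across, 14 mm tall) on top. Origin: centre of its underside, z up. 
- weight_red: The 100 g weight: red, 34 mm across, 28 mm tall without the knob, 42 mm with it. A plastic-coated metal cylinder standing upright, with a steel knob (14 mm across, 14 mm tall) on top. Origin: centre of its underside, z up. 
- weight_yellow: The 50 g weight: yellow, 26 mm across, 22 mm tall without the knob, 36 mm with it. A plastic-coated metal cylinder standing upright, with a steel knob (14 mm across, 14 mm tall) on top. Origin: centre of its underside, z up. 
- pan (a point): Centre of the floor of the empty pan of the balance (green base, steel beam): a round aluminium dish, flat floor 146 mm across, rim 6 mm higher and 160 mm across outside. z up; y along the beam to the other pan, 280 mm away, with the soap (60 x 85 x 55 mm). The pan always stays horizontal, wherever a weight stands in it; its floor is 137 mm above the table at the start, 109 mm when level.
- beam (a joint): Tilt of the balance beam, rad: 0 level; -0.2 (a stop) soap pan down and empty pan up, as it starts; +0.2 (a stop) the reverse. With 200 g or less in the empty pan it stays at its first stop; when 300 g stand there it sinks gently to level within about 2 s. Being 50 g off keeps it at or near a stop.
There are look-alikes about, which are no part of the job. There is more than one size of the weight_blue; the job needs the largest.

How it is judged:
By the outcome, as a careful person would: the job done as asked, in the order asked, and still so for the second after the job is handed in, with the robot touching nothing.
It also fails if it takes over 54 s, if anything falls off the work surface, if the arm or the gripper's body presses on something with over 40 N, if the wrist force passes 120 N, or if a joint passes its speed limit or range.

## Working session

There is one attempt and no reset: what is moved stays moved. The work goes in short steps, Python scripts to look and compute and a tool call to move; the robot and the scene stay as the last step left them, time stands still between calls to the robot, and variables do not carry over. Pictures are saved under pics/ and viewed, at most 10 in all, crops included, and the job is handed in when it is done.

Besides the shell and the picture viewer there is one more tool, called after ">>>" in YAML: its name, and indented under it one key for each argument. move_arm: Moves the arm, as the interface text tells. Its arguments: {"type":"object","properties":{"plan":{"type":"array","items":{"type":"array"}},"squeeze":{"type":"number"}},"required":["plan"]}

```bash
mkdir -p pics; cat > h.py <<'E'
import numpy as np, cv2
from scipy.spatial.transform import Rotation as R
from workcell import env
def rot(o):
    o=np.array(o,float)
    return o if o.shape==(3,3) else R.from_euler('xyz',o,degrees=True).as_matrix()
def world(p,c,r,z=None):
    H=p['frame'].shape[0]; f=H/2/np.tan(np.radians(p['fovy'])/2)
    if z is None: z=p['z_map'][int(round(r)),int(round(c))]
    return np.array(p['position'])+rot(p['orientation'])@(np.array([(c-p['cx'])/f,(r-p['cy'])/f,1])*z)
def cloud(p):
    H,W=p['z_map'].shape; f=H/2/np.tan(np.radians(p['fovy'])/2)
    c,r=np.meshgrid(np.arange(W),np.arange(H)); z=p['z_map']
    v=np.stack([(c-p['cx'])/f*z,(r-p['cy'])/f*z,z],-1)
    return v@rot(p['orientation']).T+np.array(p['position'])
def save(p,n): cv2.imwrite('pics/'+n,cv2.cvtColor(p['frame'],cv2.COLOR_RGB2BGR))
E
python3 - <<'E'
from h import *
for n in ('top','side'):
    p=env.grab_frame(n); save(p,n+'.png'); print(n,p['position'],p['orientation'],p['fovy'])
    for l in ('weight_blue','weight_red','weight_yellow','pan'):
        for d in env.search_frame(p,l): print(l,np.round(d['point']),round(d['score'],2),np.round(world(p,*d['point'])))
    print([ (np.round(d['point']),np.round(world(p,*d['point']))) for d in env.landmark_of(p,'pan')])
E
```

```text
top [ 379.05764617 -105.18769389  903.4367611 ] [-171.58426906   -1.40658802  -88.71019796] 55.946984557603834
weight_blue [341. 241.] 0.65 [ 440. -260.   33.]
weight_blue [373. 264.] 0.58 [ 391. -329.   35.]
weight_blue [303. 239.] 0.52 [ 443. -176.   33.]
weight_red [396. 227.] 0.57 [ 474. -379.   41.]
pan [212. 212.] 0.7 [482.  12. 137.]
[(array([213., 213.]), array([482.,   9., 136.]))]
side [ 396.11176216 -648.03577854  672.47980245] [-136.7556718    -0.20040772  -11.9207736 ] 51.56158554430658
weight_blue [241. 348.] 0.88 [ 399. -339.   24.]
weight_blue [264. 301.] 0.87 [ 450. -270.   34.]
weight_blue [250. 265.] 0.73 [ 438. -187.   26.]
weight_red [289. 366.] 0.59 [ 467. -384.   29.]
weight_yellow [366. 311.] 0.66 [ 614. -317.   22.]
pan [257. 144.] 0.76 [490.  13. 136.]
[(array([256., 144.]), array([488.,  14., 136.]))]
```

View pics/top.png

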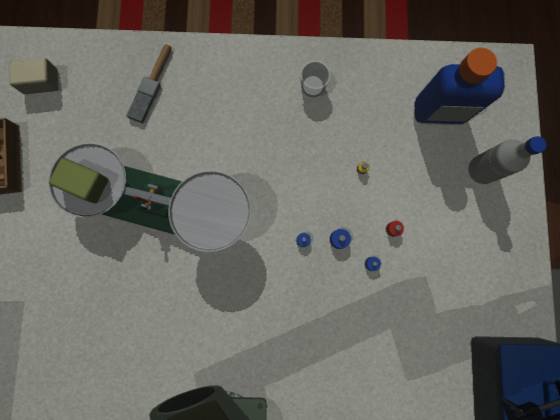

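View pics/side.png

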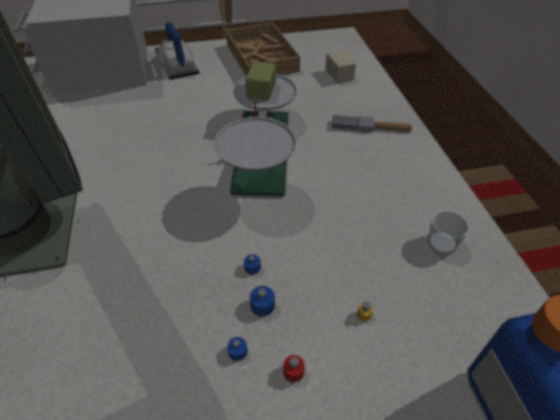

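Top view, weight-like candidates: blue at (303,239), (341,239) and (373,264); red at (396,228); yellow at (363,168), not needed. The blue bottle cap at (535,145) and blue bottle at (460,95) are not weights. The blue at (341,239) looks largest. I'll check its size in numbers and in one crop.

```bash
python3 - <<'E'
from h import *
for n in ('top','side'):
    p=env.grab_frame(n); C=cloud(p); hsv=cv2.cvtColor(p['frame'],cv2.COLOR_RGB2HSV)
    if n=='top': cv2.imwrite('pics/crop.png',cv2.resize(cv2.cvtColor(p['frame'][145:285,280:420],cv2.COLOR_RGB2BGR),(700,700)[:2] and (590,590)))
    Z=C[...,2]; 
    near=(C[...,0]>350)&(C[...,0]<520)&(C[...,1]>-430)&(C[...,1]<-140)&(Z>8)&(Z<60)&(p['z_map']>0)
    k,L,st,ce=cv2.connectedComponentsWithStats(near.astype(np.uint8))
    for i in range(1,k):
        if st[i,4]<30: continue
        P=C[L==i]; h=np.median(hsv[L==i],0)[0]; zt=np.percentile(P[:,2],99)
        kn=P[P[:,2]>zt-5]
        print(n,'hue',h,'px',np.round(ce[i]),'n',st[i,4],'ztop',round(zt,1),'knob',np.round(np.mean(kn,0),1),'mid',np.round((P.max(0)+P.min(0))/2,1),'ext',np.round(np.ptp(P,axis=0),1))
    # pan
    m=(abs(Z-137)<12)&(np.hypot(C[...,0]-484,C[...,1]-12)<100)&(p['z_map']>0)
    P=C[m]; (cx,cy),r=cv2.minEnclosingCircle(P[:,:2].astype(np.float32)); print(n,'pan',cx,cy,r,np.median(P[:,2]))
    for c in env.landmark_of(p,'pan')[:1]: print(np.round(world(p,*c['point']),1))
    m=(Z>100)&(C[...,1]>150)&(C[...,1]<420)&(abs(C[...,0]-540)<150)&(Z<200); print('otherpan',C[m].mean(0))
s=env.state(); print(s['ee_pos'],s['ee_rot'],s['gripper_width'],s['time_s'])
E
```

```text
top hue 1.0 px [395. 228.] n 210 ztop 44.6 knob [ 473.1 -384.9   42.9] mid [ 472.2 -384.5   27.5] ext [31.6 32.6 38.8]
top hue 111.0 px [340. 238.] n 329 ztop 49.5 knob [ 446.4 -260.5   47.4] mid [ 445.8 -260.5   29.9] ext [41.8 43.3 43.3]
top hue 111.0 px [304. 239.] n 160 ztop 35.5 knob [ 442.6 -178.3   34. ] mid [ 441.9 -177.7   23.2] ext [29.3 29.3 26.9]
top hue 111.0 px [373. 263.] n 176 ztop 35.8 knob [ 392.7 -334.5   33.6] mid [ 392.3 -333.5   22.5] ext [28.8 29.6 28.1]
top pan 485.9388122558594 15.020012855529785 79.70687866210938 137.69998321285823
[487.3   6.8 138.4]
otherpan [539.72232254 274.89267294 132.86284589]
side hue 111.0 px [252. 263.] n 275 ztop 35.8 knob [ 442.7 -177.5   34.6] mid [ 442.9 -176.9   22.7] ext [31.5 32.6 28.4]
side hue 110.0 px [262. 299.] n 639 ztop 48.5 knob [ 447.2 -259.9   47.1] mid [ 446.9 -259.2   28.9] ext [43.1 43.9 41.8]
side hue 110.0 px [237. 347.] n 381 ztop 35.8 knob [ 393.2 -333.8   34.4] mid [ 393.4 -333.8   22.5] ext [30.9 31.5 28.8]
side hue 2.0 px [293. 367.] n 489 ztop 44.7 knob [ 473.3 -384.3   43.1] mid [ 473.5 -383.6   26.9] ext [33.3 33.6 37.5]
side pan 487.29144287109375 16.531293869018555 80.87527465820312 138.70741375008396
[486.7  13.2 138.9]
otherpan [539.87424654 264.02264813 127.63044739]
[ 172.57925606 -548.50569837  214.00402566] [ 1.79992885e+02 -1.70230476e-03  1.74647669e+01] 90.9998233030319 0.8
```

View pics/crop.png

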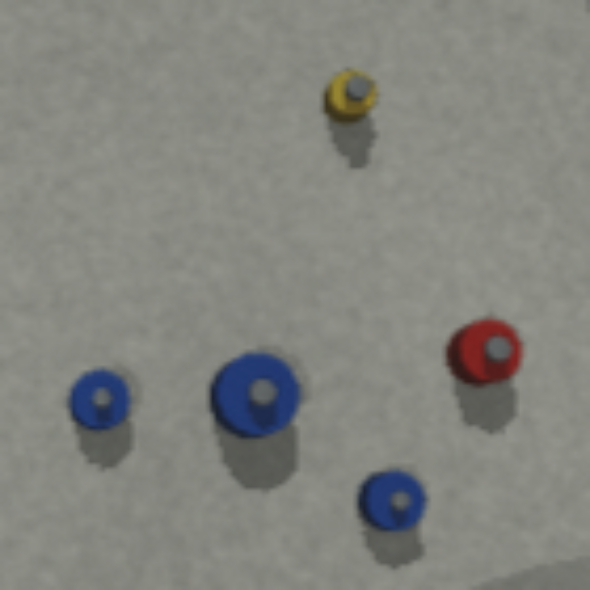

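The crop confirms it. The middle blue at top pixel (340,238) is clearly largest, about 44 mm across and 48 mm high. The other two blues are about 30 mm across, so they are the look-alikes. Red at (395,228) measures about 33 mm across. Red goes first.

>>> move_arm:
  plan:
    - [[3, 1.64, -1], 0, 0.33]
    - [[3, 1.64, -1], 0, 0.33]
    - [[3, 1.64, -1], 0, 0.33]
    - [[3, 1.64, -1], 0, 0.33]
    - [[3, 1.64, -1], 0, 0.33]
  squeeze: 15

```text
time_s: 1.3
ee_pos: [323.7, -465.9, 163.7]
ee_rot: [180.0, -0.0, 17.5]
force: [1.4, 0.1, -0.0]
gripper_width: 61.7
gripper_force: 0.0
```

>>> move_arm:
  plan:
    - [[3, 1.64, -1], 0, 0.33]
    - [[3, 1.64, -1], 0, 0.33]
    - [[3, 1.64, -1], 0, 0.33]
    - [[3, 1.64, -1], 0, 0.33]
    - [[3, 1.64, -1], 0, 0.33]

```text
time_s: 1.8
ee_pos: [473.8, -383.8, 113.6]
ee_rot: [180.0, -0.0, 17.5]
force: [-0.8, 0.4, -0.2]
gripper_width: 60.8
gripper_force: 0.0
```

>>> move_arm:
  plan:
    - [[0, 0, -2], 0, 0.33]
    - [[0, 0, -2], 0, 0.33]
    - [[0, 0, 0], 0, 0.33]
    - [[0, 0, 0], 0, 0.33]

```text
time_s: 2.2
ee_pos: [472.6, -384.6, 74.1]
ee_rot: [-180.0, 0.0, 17.5]
force: [0.0, 0.6, 0.8]
gripper_width: 61.1
gripper_force: 0.0
```

>>> move_arm:
  plan:
    - [[0, 0, -2.5], 0, 0.33]
    - [[0, 0, -2], 0, 0.33]
    - [[0, 0, -1.5], 0, 0.33]
    - [[0, 0, -0.5], 0, 0.33]
    - [[0, 0, 0], 0, 0.33]

```text
time_s: 2.7
ee_pos: [472.7, -385.0, 9.5]
ee_rot: [180.0, -0.0, 17.4]
force: [-0.4, 0.4, -0.4]
gripper_width: 61.2
gripper_force: 0.0
```

>>> move_arm:
  plan:
    - [[0, 0, 0], 0, 0.8]
    - [[0, 0, 0], 0, 0.8]
    - [[0, 0, 0], 0, 0.8]
    - [[0, 0, 0], 0, 0.8]
    - [[0, 0, 0], 0, 0.8]

```text
time_s: 3.2
ee_pos: [472.8, -384.6, 9.6]
ee_rot: [180.0, -0.0, 17.5]
force: [-0.4, 0.2, 2.5]
gripper_width: 33.7
gripper_force: 15.0
```

>>> move_arm:
  plan:
    - [[0, 0, 1], 0, 0.8]
    - [[0, 0, 2], 0, 0.8]
    - [[0, 0, 3], 0, 0.8]
    - [[0, 0, 3], 0, 0.8]
    - [[0, 0, 4], 0, 0.8]

```text
time_s: 3.7
ee_pos: [471.6, -383.7, 139.2]
ee_rot: [-179.8, 0.1, 17.5]
force: [0.8, -0.7, -0.7]
gripper_width: 33.5
gripper_force: 15.0
```

>>> move_arm:
  plan:
    - [[0, 1, 3], 0, 0.8]
    - [[0, 3, 3], 0, 0.8]
    - [[-0.2, 4, 0], 0, 0.8]
    - [[-0.2, 4, 0], 0, 0.8]
    - [[-0.2, 4, 0], 0, 0.8]

```text
time_s: 4.2
ee_pos: [466.1, -223.1, 199.6]
ee_rot: [180.0, -0.0, 17.4]
force: [-0.0, -0.2, -1.1]
gripper_width: 33.6
gripper_force: 15.0
```

>>> move_arm:
  plan:
    - [[-0.2, 4, 0], 0, 0.8]
    - [[-0.2, 4, 0], 0, 0.8]
    - [[-0.2, 4, 0], 0, 0.8]
    - [[-0.2, 4, 0], 0, 0.8]
    - [[-0.1, 3, 0], 0, 0.8]

```text
time_s: 4.7
ee_pos: [456.8, -32.4, 199.5]
ee_rot: [-180.0, -0.0, 17.5]
force: [0.7, 0.2, -1.7]
gripper_width: 33.6
gripper_force: 15.0
```

>>> move_arm:
  plan:
    - [[0, 2.5, 0], 0, 0.8]
    - [[0, 1.5, 0], 0, 0.8]
    - [[0, 0.1, 0], 0, 0.8]
    - [[0, 0, 0], 0, 0.8]
    - [[0, 0, 0], 0, 0.8]

```text
time_s: 5.2
ee_pos: [457.5, 5.7, 199.1]
ee_rot: [180.0, 0.0, 17.4]
force: [0.2, 0.0, -0.4]
gripper_width: 33.4
gripper_force: 15.0
```

>>> move_arm:
  plan:
    - [[0, 0, -1.5], 0, 0.8]
    - [[0, 0, -1.5], 0, 0.8]
    - [[0, 0, -1], 0, 0.8]
    - [[0, 0, -0.7], 0, 0.8]
    - [[0, 0, 0], 0, 0.8]

```text
time_s: 5.7
ee_pos: [457.0, 6.1, 151.2]
ee_rot: [-180.0, 0.1, 17.4]
force: [0.0, -0.7, -1.6]
gripper_width: 33.3
gripper_force: 15.0
```

>>> move_arm:
  plan:
    - [[0, 0, -0.2], 0, 0.8]
    - [[0, 0, -0.1], 0, 0.8]
    - [[0, 0, 0], 0, 0.8]
    - [[0, 0, 0], 0, 0.8]

```text
time_s: 6.1
ee_pos: [457.8, 6.5, 149.3]
ee_rot: [180.0, -0.0, 17.5]
force: [1.0, -0.5, -1.3]
gripper_width: 34.0
gripper_force: 15.0
```

>>> move_arm:
  plan:
    - [[0, 0, -0.1], 0, 0.8]
    - [[0, 0, 0], 0, 0.8]
    - [[0, 0, 0], 0, 0.8]

```text
time_s: 6.4
ee_pos: [457.6, 6.5, 148.0]
ee_rot: [180.0, -0.0, 17.5]
force: [-0.4, -0.1, -0.8]
gripper_width: 33.7
gripper_force: 15.0
```

```bash
python3 - <<'E'
from h import *
p=env.grab_frame('side'); cv2.imwrite('pics/s2.png',cv2.resize(cv2.cvtColor(p['frame'][40:220,170:350],cv2.COLOR_RGB2BGR),(590,590)))
print(env.state()['force'])
C=cloud(p);d=np.hypot(C[...,0]-486,C[...,1]-16)
hsv=cv2.cvtColor(p['frame'],cv2.COLOR_RGB2HSV); m=(d<75)&(hsv[...,1]>130)&((hsv[...,0]<8)|(hsv[...,0]>172))
print(m.sum(),C[m].min(0),C[m].max(0), np.median(C[...,2][(d<70)&(abs(C[...,2]-137)<6)]))
E
```

```text
[ 0.29435125  0.68909881 -1.15454318]
58 [441.50901682 -19.16293977 146.13737562] [448.34953238  21.98884093 196.71151132] 138.45980796690753
```

View pics/s2.png

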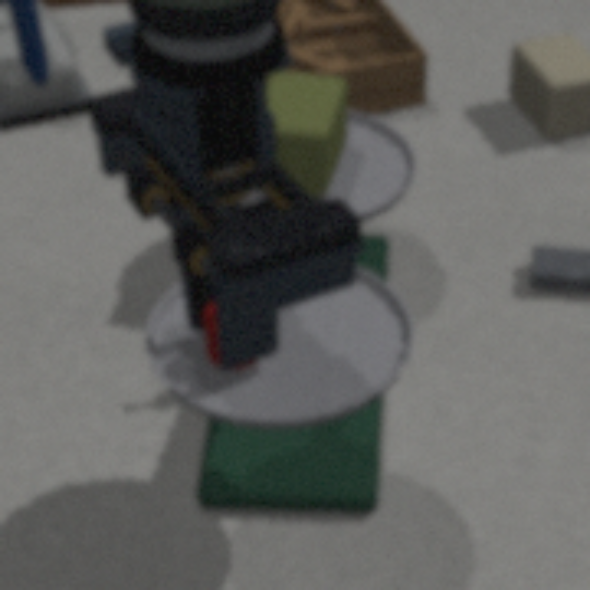

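Red is upright between the fingers inside the left part of the pan, at about (225,340) in the crop. It hasn't touched the floor yet, so I'll lower it further.

>>> move_arm:
  plan:
    - [[0, 0, -0.1], 0, 0.8]
    - [[0, 0, 0], 0, 0.8]
    - [[0, 0, 0], 0, 0.8]

```text
time_s: 6.75
ee_pos: [457.6, 6.5, 146.9]
ee_rot: [180.0, 0.0, 17.5]
force: [-0.5, -1.1, -1.5]
gripper_width: 33.3
gripper_force: 15.0
```

>>> move_arm:
  plan:
    - [[0, 0, -0.05], 0, 0.8]
    - [[0, 0, 0], 0, 0.8]
    - [[0, 0, 0], 0, 0.8]

```text
time_s: 7.05
ee_pos: [457.6, 6.5, 146.5]
ee_rot: [180.0, 0.0, 17.5]
force: [0.3, -0.8, -0.8]
gripper_width: 33.5
gripper_force: 15.0
```

>>> move_arm:
  plan:
    - [[0, 0, -0.05], 0, 0.8]
    - [[0, 0, 0], 0, 0.6]
    - [[0, 0, 0], 0, 0.55]
    - [[0, 0, 0], 0, 0.45]
    - [[0, 0, 0], 0, 0.45]

```text
time_s: 7.55
ee_pos: [457.6, 6.5, 146.0]
ee_rot: [180.0, -0.0, 17.5]
force: [0.1, -0.2, 0.0]
gripper_width: 50.1
gripper_force: 0.0
```

>>> move_arm:
  plan:
    - [[0, 0, 0], 0, 0.45]
    - [[0, 0, 0.5], 0, 0.45]
    - [[0, 0, 2], 0, 0.45]
    - [[0, 0, 3], 0, 0.45]
    - [[0, 0, 0], 0, 0.45]

```text
time_s: 8.05
ee_pos: [460.2, 6.5, 204.8]
ee_rot: [179.8, -0.5, 17.5]
force: [-0.6, 1.2, 0.3]
gripper_width: 50.2
gripper_force: 0.0
```

>>> move_arm:
  plan:
    - [[-0.1, -2.6, 0], 0, 0.33]
    - [[-0.2, -4, 0], 0, 0.33]
    - [[-0.2, -4, 0], 0, 0.33]
    - [[-0.2, -4, 0], 0, 0.33]
    - [[-0.2, -4, 0], 0, 0.33]

```text
time_s: 8.55
ee_pos: [448.0, -180.9, 200.6]
ee_rot: [-180.0, 0.0, 17.5]
force: [1.1, 1.1, -0.1]
gripper_width: 60.9
gripper_force: 0.0
```

>>> move_arm:
  plan:
    - [[-0.2, -4, -2], 0, 0.33]
    - [[0, -4, -2], 0, 0.33]
    - [[0, 0, -4], 0, 0.33]
    - [[0, 0, -4], 0, 0.33]
    - [[0, 0, 0], 0, 0.33]

```text
time_s: 9.05
ee_pos: [442.5, -257.5, 76.1]
ee_rot: [-179.5, 0.5, 17.4]
force: [-1.2, 0.7, -0.6]
gripper_width: 61.2
gripper_force: 0.0
```

```bash
cat > look.py <<'E'
from h import *
for n in ('top','side'):
    p=env.grab_frame(n); C=cloud(p); Z=C[...,2]; d=np.hypot(C[...,0]-486.6,C[...,1]-15.8); ok=p['z_map']>0
    zf=np.median(Z[(d<70)&(Z>95)&(Z<150)&ok]); print(n,'floor',round(float(zf),1))
    m=ok&(d<70)&(Z>zf+10)&(Z<zf+70)
    k,L,st,ce=cv2.connectedComponentsWithStats(m.astype(np.uint8))
    for i in range(1,k):
        if st[i,4]>30:
            P=C[L==i]; print(np.round(ce[i]),st[i,4],'mid',np.round((P.max(0)+P.min(0))/2,1),'top',P[:,2].max()-zf,'ext',np.round(np.ptp(P,axis=0),1))
print(env.state()['ee_pos'],env.state()['time_s'])
import sys
if len(sys.argv)>1: cv2.imwrite('pics/'+sys.argv[1],cv2.resize(cv2.cvtColor(p['frame'][40:220,170:350],cv2.COLOR_RGB2BGR),(590,590)))
E
python3 look.py s3.png
```

```text
top floor 137.5
[213. 224.] 274 mid [457.4   4.8 165.2] top 44.487823436729286 ext [33.2 32.3 33.5]
side floor 138.4
[ 446.51873917 -259.42494185   81.02399416] 9.15
```

View pics/s3.png

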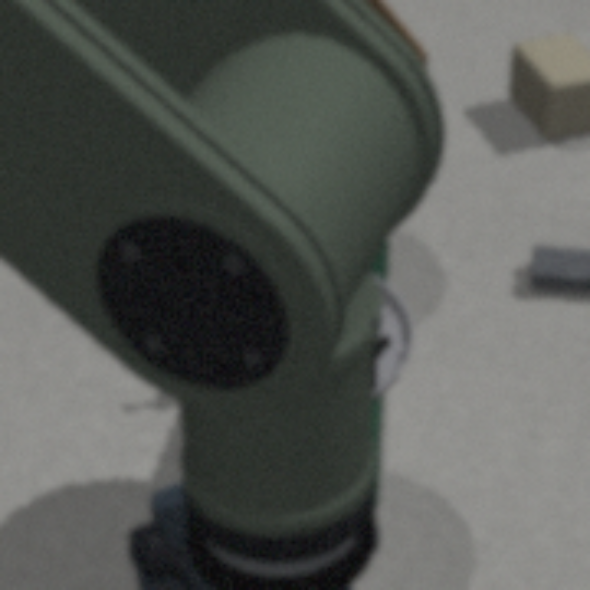

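The arm hides the pan in the side picture. The top depth map shows red upright at (457,5), where it was put. Now down onto blue.

>>> move_arm:
  plan:
    - [[0, 0, -2.5], 0, 0.33]
    - [[0, 0, -2.5], 0, 0.33]
    - [[0, 0, -1.5], 0, 0.33]
    - [[0, 0, -0.6], 0, 0.33]
    - [[0, 0, 0], 0, 0.33]

```text
time_s: 9.65
ee_pos: [447.6, -259.8, 11.1]
ee_rot: [179.9, -0.1, 17.5]
force: [0.4, -0.2, -0.7]
gripper_width: 61.1
gripper_force: 0.0
```

>>> move_arm:
  plan:
    - [[0, 0, 0], 0, 0.8]
    - [[0, 0, 0], 0, 0.8]
    - [[0, 0, 0], 0, 0.8]
    - [[0, 0, 0], 0, 0.8]
    - [[0, 0, 0], 0, 0.8]
  squeeze: 20

```text
time_s: 10.15
ee_pos: [447.3, -259.8, 11.2]
ee_rot: [179.9, -0.1, 17.5]
force: [-0.6, 1.0, 5.7]
gripper_width: 43.6
gripper_force: 20.0
```

>>> move_arm:
  plan:
    - [[0, 0, 1], 0, 0.8]
    - [[0, 0, 3], 0, 0.8]
    - [[0, 0, 4], 0, 0.8]
    - [[0, 0, 4], 0, 0.8]
    - [[0, 0, 4], 0, 0.8]

```text
time_s: 10.65
ee_pos: [445.9, -259.3, 171.8]
ee_rot: [-180.0, 0.0, 17.5]
force: [1.5, -0.2, -1.8]
gripper_width: 43.6
gripper_force: 20.0
```

>>> move_arm:
  plan:
    - [[0, 0, 3], 0, 0.8]
    - [[0, 0, 2], 0, 0.8]
    - [[0, 0, 0], 0, 0.8]
    - [[0, 0, 0], 0, 0.8]

```text
time_s: 11.05
ee_pos: [446.0, -259.2, 219.5]
ee_rot: [-180.0, 0.0, 17.5]
force: [-0.7, -1.3, -2.1]
gripper_width: 43.9
gripper_force: 20.0
```

>>> move_arm:
  plan:
    - [[0.8, 2.4, 0], 0, 0.8]
    - [[0.9, 4, 0], 0, 0.8]
    - [[0.9, 4, 0], 0, 0.8]
    - [[0.9, 4, 0], 0, 0.8]
    - [[0.9, 4, 0], 0, 0.8]

```text
time_s: 11.55
ee_pos: [489.4, -73.8, 217.8]
ee_rot: [-179.9, 0.2, 17.4]
force: [0.1, 0.3, -1.9]
gripper_width: 43.2
gripper_force: 20.0
```

>>> move_arm:
  plan:
    - [[0.9, 4, 0], 0, 0.8]
    - [[0.9, 3.5, 0], 0, 0.8]
    - [[0.6, 2.5, 0], 0, 0.8]
    - [[0, 0, 0], 0, 0.8]
    - [[0, 0, 0], 0, 0.8]

```text
time_s: 12.05
ee_pos: [513.5, 24.7, 218.2]
ee_rot: [-180.0, 0.2, 17.5]
force: [0.4, 0.2, -1.8]
gripper_width: 43.3
gripper_force: 20.0
```

>>> move_arm:
  plan:
    - [[0, 0, -2], 0, 0.8]
    - [[0, 0, -2], 0, 0.8]
    - [[0, 0, -1.5], 0, 0.8]
    - [[0, 0, -0.9], 0, 0.8]
    - [[0, 0, 0], 0, 0.8]

```text
time_s: 12.55
ee_pos: [513.2, 23.6, 154.4]
ee_rot: [-180.0, 0.2, 17.4]
force: [-0.3, -0.2, -2.0]
gripper_width: 43.4
gripper_force: 20.0
```

>>> move_arm:
  plan:
    - [[0, 0, -0.2], 0, 0.8]
    - [[0, 0, -0.1], 0, 0.8]
    - [[0, 0, 0], 0, 0.8]
    - [[0, 0, 0], 0, 0.8]

```text
time_s: 12.95
ee_pos: [514.8, 24.5, 153.5]
ee_rot: [180.0, -0.1, 17.5]
force: [-0.2, -0.7, -1.4]
gripper_width: 43.8
gripper_force: 20.0
```

>>> move_arm:
  plan:
    - [[0, 0, -0.2], 0, 0.8]
    - [[0, 0, -0.1], 0, 0.8]
    - [[0, 0, -0.1], 0, 0.8]
    - [[0, 0, 0], 0, 0.8]
    - [[0, 0, 0], 0, 0.8]

```text
time_s: 13.45
ee_pos: [514.5, 24.5, 148.9]
ee_rot: [180.0, 0.0, 17.5]
force: [0.1, 0.6, -1.7]
gripper_width: 43.4
gripper_force: 20.0
```

>>> move_arm:
  plan:
    - [[0, 0, -0.1], 0, 0.8]
    - [[0, 0, 0], 0, 0.8]
    - [[0, 0, 0], 0, 0.8]

```text
time_s: 13.75
ee_pos: [514.6, 24.5, 148.0]
ee_rot: [180.0, -0.0, 17.5]
force: [0.3, 0.2, -1.2]
gripper_width: 43.5
gripper_force: 20.0
```

```bash
python3 look.py s4.png; python3 -c "
from h import *
print(env.state()['force'])"
```

```text
top floor 137.5
[213. 224.] 270 mid [457.2   4.5 164.4] top 43.616739465850515 ext [33.3 32.1 33.3]
side floor 138.6
[266. 128.] 615 mid [514.1  19.2 178.6] top 69.94674941020583 ext [53.2 66.4 59.9]
[241. 139.] 302 mid [458.1   5.7 165.4] top 43.56013947184795 ext [33.6 33.6 33.5]
[514.56562267  24.45821129 147.99233187] 13.85
[-0.26223653 -0.03107338 -1.27121352]
```

View pics/s4.png

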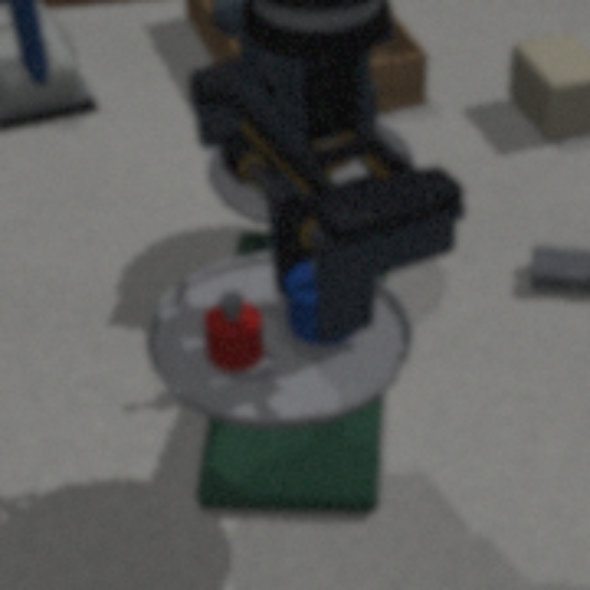

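Red stands upright at about (235,335) in the crop. Blue is just over the floor at about (320,310), clear of both red and the rim. I'll lower the last bit and release.

>>> move_arm:
  plan:
    - [[0, 0, -0.1], 0, 0.8]
    - [[0, 0, 0], 0, 0.8]
    - [[0, 0, 0], 0, 0.5]
    - [[0, 0, 0], 0, 0.42]
    - [[0, 0, 0], 0, 0.35]

```text
time_s: 14.35
ee_pos: [514.8, 24.6, 147.1]
ee_rot: [180.0, -0.0, 17.5]
force: [1.1, -0.1, -0.9]
gripper_width: 57.5
gripper_force: 0.0
```

>>> move_arm:
  plan:
    - [[0, 0, 0.3], 0, 0.35]
    - [[0, 0, 1], 0, 0.35]
    - [[0, 0, 2], 0, 0.35]
    - [[0, 0, 3], 0, 0.35]
    - [[0, 0, 4], 0, 0.35]

```text
time_s: 14.85
ee_pos: [513.6, 24.5, 250.6]
ee_rot: [-180.0, 0.1, 17.5]
force: [1.0, 0.0, 1.0]
gripper_width: 59.3
gripper_force: 0.0
```

>>> move_arm:
  plan:
    - [[0, -4, 2], 0, 0.35]
    - [[0, -4, 0], 0, 0.35]
    - [[0, -4, 0], 0, 0.35]
    - [[0, -4, 0], 0, 0.35]
    - [[0, -4, 0], 0, 0.35]

```text
time_s: 15.35
ee_pos: [514.5, -177.1, 271.2]
ee_rot: [179.9, -0.1, 17.5]
force: [0.2, 0.0, 0.2]
gripper_width: 59.3
gripper_force: 0.0
```

>>> move_arm:
  plan:
    - [[-3, -4, 0], 0, 0.35]
    - [[-3, -4, 0], 0, 0.35]
    - [[-3, -4, 0], 0, 0.35]
    - [[-3, -4, 0], 0, 0.35]
    - [[-3, -4, 0], 0, 0.35]

```text
time_s: 15.85
ee_pos: [363.3, -377.0, 271.1]
ee_rot: [179.9, -0.0, 17.5]
force: [0.9, -0.4, 0.6]
gripper_width: 59.4
gripper_force: 0.0
```

>>> move_arm:
  plan:
    - [[-3, -4, 0], 0, 0.35]
    - [[-3, -4, 0], 0, 0.35]
    - [[0, -4, 0], 0, 0.35]
    - [[0, 0, 0], 0, 0.35]
    - [[0, 0, 0], 0, 0.35]

```text
time_s: 16.35
ee_pos: [304.3, -495.8, 270.1]
ee_rot: [-180.0, -0.0, 17.4]
force: [0.8, -0.3, -0.4]
gripper_width: 59.3
gripper_force: 0.0
```

>>> move_arm:
  plan:
    - [[0, 0, 0], 0, 0.35]
    - [[0, 0, 0], 0, 0.35]
    - [[0, 0, 0], 0, 0.35]
    - [[0, 0, 0], 0, 0.35]
    - [[0, 0, 0], 0, 0.35]

```text
time_s: 16.85
ee_pos: [304.8, -495.1, 270.2]
ee_rot: [180.0, -0.0, 17.5]
force: [0.1, -0.2, -0.1]
gripper_width: 59.5
gripper_force: 0.0
```

>>> move_arm:
  plan:
    - [[0, 0, 0], 0, 0.35]
    - [[0, 0, 0], 0, 0.35]
    - [[0, 0, 0], 0, 0.35]
    - [[0, 0, 0], 0, 0.35]
    - [[0, 0, 0], 0, 0.35]

```text
time_s: 17.35
ee_pos: [304.5, -495.5, 269.9]
ee_rot: [180.0, 0.0, 17.5]
force: [-1.3, -0.2, -0.4]
gripper_width: 59.3
gripper_force: 0.0
```

```bash
python3 look.py s5.png
```

```text
top floor 108.7
[208. 197.] 429 mid [512.7  20.2 137.5] top 47.663347358382566 ext [42.8 43.5 37.6]
[216. 226.] 250 mid [457.    1.9 136.1] top 44.02643480443646 ext [33.5 32.4 33.1]
side floor 109.8
[268. 142.] 421 mid [513.7  20.8 138.4] top 46.98074150930802 ext [43.2 45.1 36.8]
[241. 152.] 280 mid [457.7   2.1 136.1] top 42.62526023538942 ext [33.8 33.5 32.6]
[ 304.51153429 -495.54870112  269.95039268] 17.45
```

View pics/s5.png

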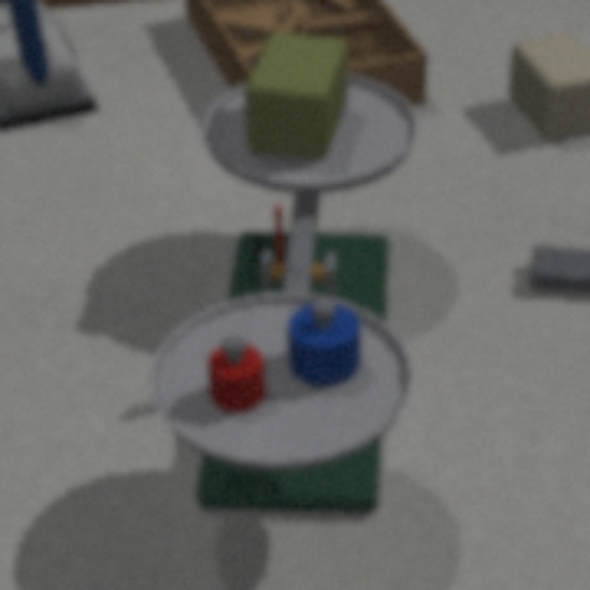

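Red at (237,375) and blue at (323,345) in the crop both stand upright in the pan. The floor is at about 109 mm, which is level. I'll let it settle for a second, confirm, and hand in if it holds.

>>> move_arm:
  plan:
    - [[0, 0, 0], 0, 0.35]
    - [[0, 0, 0], 0, 0.35]
    - [[0, 0, 0], 0, 0.35]
    - [[0, 0, 0], 0, 0.35]
    - [[0, 0, 0], 0, 0.35]

```text
time_s: 17.95
ee_pos: [304.6, -495.5, 270.0]
ee_rot: [180.0, 0.0, 17.5]
force: [-0.0, 0.6, 0.1]
gripper_width: 59.2
gripper_force: 0.0
```

>>> move_arm:
  plan:
    - [[0, 0, 0], 0, 0.35]
    - [[0, 0, 0], 0, 0.35]
    - [[0, 0, 0], 0, 0.35]
    - [[0, 0, 0], 0, 0.35]
    - [[0, 0, 0], 0, 0.35]

```text
time_s: 18.45
ee_pos: [304.6, -495.5, 270.0]
ee_rot: [180.0, -0.0, 17.5]
force: [-0.1, -0.4, 0.3]
gripper_width: 59.4
gripper_force: 0.0
```

```bash
python3 - <<'E'
from h import *
p=env.grab_frame('top');C=cloud(p);Z=C[...,2];d=np.hypot(C[...,0]-486.6,C[...,1]-15.8)
f=np.median(Z[(d<70)&(Z>80)&(Z<150)]);print(f)
if abs(f-109)<2.5: print(env.job_done())
E
```

```text
108.65949747530516
the job is handed in; nothing more can be done
None
```

The 200 g blue and 100 g red weights stand upright in the pan, the pan floor measured 108.7 mm (109 is level), the arm is clear, and the job was handed in at about 18.5 s; no verdict came back.

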